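# Release the large vial from the rocker-gate dispenser

## Task

The bench dispenser has two sloping lanes, one holding a large vial and the other a small vial, each behind a gate on a rocking lever. With the fingertips press down the paddle of the lane that holds the large vial and keep it down until that vial has rolled out into the catch tray, then let the paddle come back up so the gate shuts. Do not touch or pick up the vials, leave the other lane shut, and do not disturb the things standing around.

Things in the scene. Friction and masses are not known exactly. Their poses are not given: they have to be found in the camera images.
- dispenser: Two-lane metal vial dispenser with catch tray, fixed, 365 x 195 x 136 mm tall. Origin on the bench under the lever pivots, midway between the lanes; x points downhill to the tray, y to the left lane, z up. Lanes: centres y = +45 (left), -45 mm (right), 66 mm wide, open on top, floor from x = -70 (z 75) down to x = 110 mm (z 30). One vial in each, at about x = 55 to 65 mm; which is where varies.
- tray_center (a point): Centre of the floor of the catch tray that both lanes run into, 7 mm above the bench, at x = 172, y = 0 mm in the dispenser's frame. The tray is 120 mm long (x) by 185 mm wide inside, rim 45 mm above the bench.
- large_vial_center (a point): Centre of the large vial: amber glass with a black cap, 28 mm across, 58 mm long, lying across its lane, free to roll. To be released.
- small_vial_center (a point): Centre of the small vial: same materials, 18 mm across, 36 mm long, lying across the other lane. To stay behind its gate.
- left_paddle (a point): Centre of the top face of the black press paddle (46 x 46 mm, flat) on the robot-side end of the left rocking lever; at rest at x = -107, y = +45, z = 130 mm in the dispenser's frame, with free space under it. It turns with the lever. Neighbouring paddles stand 44 mm apart.
- left_rocker (a joint): Angle of the left rocking lever about its level pivot (at z = 125 mm over x = 0 of the dispenser), rad. 0: paddle up, gate shut; 0.42: paddle fully down on its stop (44 mm lower), gate fully up. The large vial passes from about 0.25. A spring returns it to 0 when let go; the paddle takes about 3 N at first, 6 N at the bottom.
- left_gate (a point): Middle of the lower edge of the left gate, a steel plate 58 mm wide hanging from the tray-side end of the left lever; shut, it is 6 mm above the lane floor at x = 75 mm in the dispenser's frame.
- right_paddle (a point): Centre of the top face of the black press paddle (46 x 46 mm, flat) on the robot-side end of the right rocking lever; at rest at x = -107, y = -45, z = 130 mm in the dispenser's frame, with free space under it. It turns with the lever. Neighbouring paddles stand 44 mm apart.
- right_rocker (a joint): Angle of the right rocking lever about its level pivot (at z = 125 mm over x = 0 of the dispenser), rad. 0: paddle up, gate shut; 0.42: paddle fully down on its stop (44 mm lower), gate fully up. The large vial passes from about 0.25. A spring returns it to 0 when let go; the paddle takes about 3 N at first, 6 N at the bottom.
- right_gate (a point): Middle of the lower edge of the right gate, a steel plate 58 mm wide hanging from the tray-side end of the right lever; shut, it is 6 mm above the lane floor at x = 75 mm in the dispenser's frame.
- dish_stack: Bystander, loose: stack of three round culture dishes, 88 mm across, 47 mm tall. Origin at the middle of its underside.
- jar: Bystander, loose: squat capped jar, 46 mm across, 60 mm tall. Origin at the middle of its underside.
- beaker: Bystander, loose: small open cup, 56 mm across, 65 mm tall. Origin at the middle of its underside.
- reagent_bottle: Bystander, loose: capped bottle, 54 mm across, 120 mm tall. Origin at the middle of its underside.
- vial_box: Bystander, loose: cardboard box full of black-capped vials, 130 x 100 x 57 mm. Origin at the middle of its underside.
- wash_bottle: Bystander, loose: white bottle, 64 mm across, 150 mm tall. Origin at the middle of its underside.
- counter_pen: Bystander, loose: pen lying flat, 130 mm long, 12 mm thick. Origin at the middle of its underside.

How it is judged:
By the outcome, as a careful person would: the job done as asked, in the order asked, and still so for the second after the job is handed in, with the robot touching nothing.
It also fails if it takes over 32 s, if anything falls off the work surface, if the arm or the gripper's body presses on something with over 40 N, if the wrist force passes 120 N, or if a joint passes its speed limit or range.

## Robot

A 6-joint arm with a two-finger parallel gripper is mounted at the origin on the work surface. World frame = base frame: x ahead of the robot, y to its left, z up, the work surface at z = 0. Lengths are in m, angles in rad, forces in N, time in s.
With the tool pointing down it reaches from about 0.25 to 0.775 m from the base axis. Payload 4 kg.
Tool frame: the origin (TCP) lies at the very end of the fingers, on their centre line; the grasp point (between the pads) lies 19 mm behind it; z points along the fingers, y is the direction in which the jaws open and shut (so a half turn about z gives the same grasp; the last joint's range is limited). The gripper opens to 94 mm and grips with 3 to 60 N. Pads are 16 mm wide; open, the fingers measure 119 mm over their backs; the gripper's body (75 mm by 177 mm) begins 78 mm behind the grasp point.
Start: joints at [-1.275, 0.087, 1.371, -0, 1.684, -0.103], TCP at [0.214, -0.507, 0.206] pointing down, gripper open.
Joint ranges: [-3.1, 3.1], [-0.76, 2.03], [0.27, 2.55], [-1.08, 4.22], [0.17, 2.65], [-2.57, 2.57]. Speed limits (rad/s): [2.79, 2.79, 3.14, 3.14, 3.14, 3.14].

## Interface

Orientations are given as [roll, pitch, yaw] about the fixed x, y, z axes, in that order (R = Rz(yaw) Ry(pitch) Rx(roll)).
In Python, from bench import robot, snapshot, calibration gives the robot as it stands. The module is installed in compiled form; this text tells all that it offers.
- The arm moves only by the tool servo_tool, never from a script. Its argument "series" is text: rows parted by semicolons, each of 5 numbers parted by spaces: the closure, from -1 (fully open) to 1 (shut), then the shift along the tool's x, y, z in cm, then the turn about the tool's z in rad. A call has 1 to 20 rows; each row is the pose to reach, as a shift and turn from the pose commanded when the call began, along the tool's axes at that moment; what a row does not reach only later rows make up. A row lasts 1/12 s, in which the tool goes at most 41.7 mm and 7.16 degrees, less where a joint would pass 70% of its speed; a pose out of reach is approached as far as the arm can. A call with a gripper value outside its range is refused whole. The fingers move at their own pace and stop on an object; the grip force is fixed at half the most. Time passes only in rows, so rows that repeat a pose let the fingers close. It gives the time, the measured TCP pose, the force and the opening at its end, in the units of the state.
- robot.get_obs(): the state, without advancing time (a new reading comes with each control period).
- snapshot(name): name is "scene" or "side" or "wrist"; returns (picture, depth): 420x560x3 uint8, red, green, blue; 420x560 float32, m along the optical axis (not along the pixel's ray), 0 where there is no reading.
- calibration(name): a dict with "fx", "fy", "cx", "cy" (pixels), "rvec" (rotation vector, rad) and "tvec" (3), from world to camera coordinates, as OpenCV has them; the wrist camera has in their place "tool_from_camera" (4x4, takes a point from camera to tool coordinates, whose origin is the TCP and whose axes are the flange's). Camera axes: x right, y down, z forward; pixel columns grow to the right and rows downward; lengths in m; the calibration is good to about 2 mm. A picture is of the moment at which its call begins: read the wrist's pose just before it. calibration takes no time and is no camera call.
- robot.close_job(): hands the job in, once; it reports no verdict.
The state is a dict: "time": time; "joint_positions": joint angles; "qvel": joint speeds; "joint_torque": joint torques, N m; "tool_pos": TCP position; "ee_rot": TCP orientation; "wrist_force": force on the tool from outside, world axes, zero at the start; "wrist_torque": the same for the moment, N m; "width": finger opening in m.
Only numpy, scipy, OpenCV 4.12 (cv2) and the standard library are available. Lean on these libraries where they do the work, as an engineer would, in place of code of your own. Each camera call takes 0.05 s, during which the arm holds its last target. There are 200 camera calls.

## Working session

There is one attempt and no reset: what is moved stays moved. The work goes in short steps, Python scripts to look and compute and a tool call to move; the robot and the scene stay as the last step left them, time stands still between calls to the robot, and variables do not carry over. Pictures are saved under pics/ and viewed, about 8 in all and at most 12, crops included, and the job is handed in when it is done.

Besides the shell and the picture viewer there is one more tool, called after ">>>" as name(argument=value, ...) on one line, values as JSON. servo_tool: Moves the arm, as the interface text tells. Its arguments: {"type":"object","properties":{"series":{"type":"string"}},"required":["series"]}

```bash
mkdir -p pics
cat > h.py <<'E'
import numpy as np, cv2
from bench import robot, snapshot, calibration
def snap(n,f):
    o=robot.get_obs(); p,d=snapshot(n); cv2.imwrite(f'pics/{f}.png',p[:,:,::-1]); np.save(f'pics/{f}.npy',d); return o,p,d
def world(n,d,u,v,o=None):
    c=calibration(n); z=np.asarray(d)[v,u]; P=np.array([(u-c['cx'])/c['fx']*z,(v-c['cy'])/c['fy']*z,z])
    R=cv2.Rodrigues(np.array(c['rvec'],float))[0]
    return R.T@(P-np.array(c['tvec']).ravel())
E
python3 - <<'E'
from h import *
snap('scene','s1'); snap('side','d1'); o=robot.get_obs(); print(o['time'],o['tool_pos'],o['ee_rot'],o['wrist_force'],o['width'])
E
```

```text
0.1 [ 0.21342271 -0.50638723  0.20444952] [-3.13968156e+00 -2.03336696e-04  3.98817621e-01] [ 0.86287226  0.22784856 -0.08590116] 0.09425039698102233
```

View pics/s1.png

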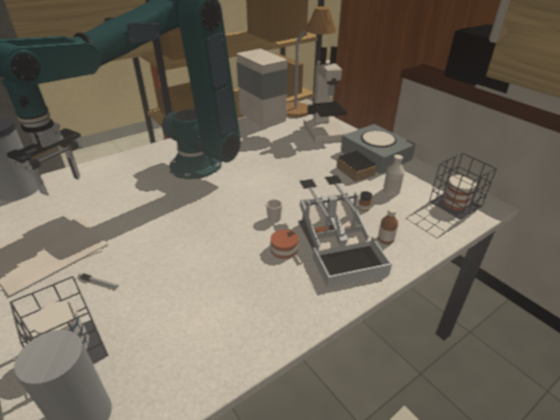

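View pics/d1.png

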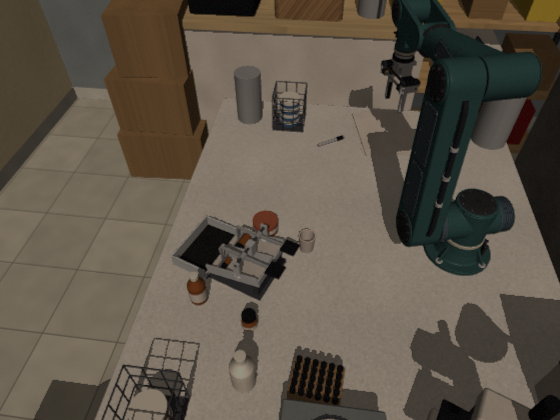

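The scene view shows the dispenser around (345,235) with black paddles near (308,183) and (333,180). The side view shows the paddles at (290,246) and (275,268). I'll enlarge both.

Run:
```python
import cv2,numpy as np
a=cv2.imread('pics/s1.png')[165:290,255:405]; b=cv2.imread('pics/d1.png')[205:310,165:315]
f=lambda i:cv2.resize(i,None,fx=5,fy=5,interpolation=cv2.INTER_CUBIC)
cv2.imwrite('pics/c1.png',cv2.resize(a,None,fx=4.8,fy=4.8,interpolation=cv2.INTER_CUBIC)); cv2.imwrite('pics/c2.png',f(b))
```

```text
(no output)
```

View pics/c1.png

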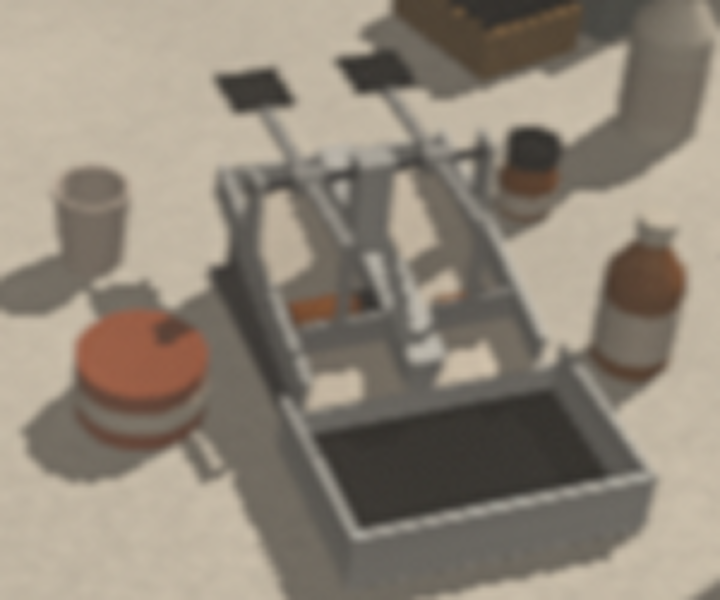

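View pics/c2.png

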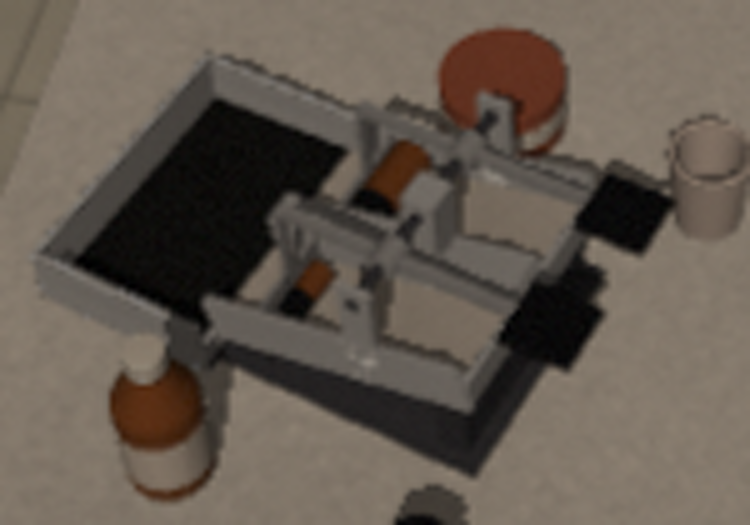

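The side view shows the large vial in the lane on the dish-stack/beaker side (crop (400,175)), with the small one in the other lane (crop (310,285)). The scene view agrees, with the wider amber vial in the image-left lane. Next I'll measure the paddles in 3D.

Run:
```python
from h import *
ds=np.load('pics/s1.npy'); dd=np.load('pics/d1.npy')
print('start tool',robot.get_obs()['joint_positions'])
S={'padBig':(308,184),'padSmall':(333,180),'beaker_top':(274,203),'dish':(284,240)}
for k,(u,v) in S.items(): print('scene',k,world('scene',ds,u,v).round(4))
D={'padBig':(290,247),'padSmall':(276,269),'bigvial':(246,240),'smallvial':(228,262),'dish':(266,220),'beak_near':(307,248)}
for k,(u,v) in D.items(): print('side',k,world('side',dd,u,v).round(4))
# point cloud: paddle height band near paddles, from both views
for n,d in(('scene',ds),('side',dd)):
    P=np.array([world(n,d,u,v) for v in range(150,320) for u in range(150,420) if d[v,u]>0])
    for c in ([world('scene',ds,308,184),world('scene',ds,333,180)]):
        q=P[(np.hypot(*(P[:,:2]-c[:2]).T)<.04)&(P[:,2]>.115)&(P[:,2]<.145)]
        print(n,len(q),q.mean(0).round(4),q.min(0).round(3),q.max(0).round(3), cv2.minAreaRect((q[:,:2]*1000).astype(np.float32)))
```

```text
start tool [-1.27511130e+00  8.78695917e-02  1.37205971e+00  5.54461342e-06
  1.68358522e+00 -1.03132169e-01]
scene padBig [0.54   0.1541 0.1322]
scene padSmall [0.5645 0.2424 0.1277]
scene beaker_top [0.4643 0.0711 0.0462]
scene dish [ 0.6384 -0.0157  0.0454]
side padBig [0.5276 0.1623 0.1281]
side padSmall [0.5574 0.247  0.1311]
side bigvial [0.6732 0.1015 0.0651]
side smallvial [0.7141 0.1855 0.0551]
side dish [ 0.6267 -0.0087  0.0446]
side beak_near [0.4808 0.0822 0.0306]Traceback (most recent call last):
  File "<stdin>", line 10, in <module>
  File "h.py", line 6, in world
    c=calibration(n); z=np.asarray(d)[v,u]; P=np.array([(u-c['cx'])/c['fx']*z,(v-c['cy'])/c['fy']*z,z])
ValueError: time passes only in moves, steps and waits
```

Run:
```python
from h import *
for n,f in(('scene','s1'),('side','d1')):
    d=np.load(f'pics/{f}.npy'); c=calibration(n); v,u=np.mgrid[150:320,150:420]; v=v.ravel();u=u.ravel(); z=d[v,u]
    P=np.c_[(u-c['cx'])/c['fx']*z,(v-c['cy'])/c['fy']*z,z][z>0]
    R=cv2.Rodrigues(np.array(c['rvec'],float))[0]; P=(P-np.array(c['tvec']).ravel())@R
    for nm,cc in (('big',(.533,.158)),('small',(.561,.245))):
        q=P[(np.hypot(*(P[:,:2]-cc).T)<.036)&(P[:,2]>.115)&(P[:,2]<.145)]
        r=cv2.minAreaRect((q[:,:2]*1000).astype(np.float32))
        print(n,nm,len(q),q.mean(0).round(4),np.round(r[0],1),np.round(r[1],1),r[2])
    q=P[(np.hypot(*(P[:,:2]-(.468,.078)).T)<.06)&(P[:,2]>.02)&(P[:,2]<.1)]
    print('beaker',q.min(0).round(3),q.max(0).round(3))
```

```text
scene big 129 [0.5331 0.1573 0.1282] [536.1 157. ] [48.5 61.6] 65.8679428100586
scene small 127 [0.5645 0.2415 0.1285] [565.8 242.4] [47.4 58.3] 67.2979965209961
beaker [0.458 0.025 0.02 ] [0.513 0.081 0.067]
side big 223 [0.5312 0.1642 0.129 ] [536.5 162.3] [47.2 65.8] 74.27415466308594
side small 249 [0.5619 0.2485 0.1291] [567.2 246. ] [47.5 60.4] 71.40788269042969
beaker [0.458 0.029 0.02 ] [0.51  0.087 0.068]
```

Right-lane paddle (large vial side) is at about (0.532, 0.160, 0.130) and the dispenser yaw is about -20°. The 90 mm paddle spacing and the height both check out. I'll travel at z ≈ 0.2 with the fingers shut, aligning the tool with the dispenser and stopping short.

>>> servo_tool(series="1 0.5 -0.5 0 0.01; 1 1.6 -1.5 0 0.02; 1 3.3 -2.9 0 0.045; 1 5.5 -4.9 0 0.075; 1 8.3 -7.4 0 0.11; 1 11.3 -10.1 0 0.15; 1 14.3 -12.8 0 0.19; 1 17.4 -15.5 0 0.24; 1 20.4 -18.2 0 0.28; 1 23.4 -20.9 0 0.32; 1 26.4 -23.6 0 0.36; 1 29.5 -26.3 0 0.40; 1 32.5 -29 0 0.44; 1 35.5 -31.7 0 0.48; 1 38.6 -34.4 0 0.52; 1 41.6 -37.1 0 0.56; 1 44.4 -39.5 0 0.6; 1 46.8 -41.7 0 0.64; 1 48.8 -43.5 0 0.66; 1 50.1 -44.7 0 0.68")

```text
time: 1.77
tool_pos: [0.5017, 0.1027, 0.2049]
ee_rot: [-3.141, 0.001, -0.28]
wrist_force: [-0.1, -0.6, -0.5]
width: 0.0004
```

>>> servo_tool(series="1 0.2 -1.2 0 0.02; 1 0.6 -2.7 0 0.04; 1 0.9 -4.2 0 0.06; 1 1.2 -5.5 0 0.07; 1 1.3 -6.3 0 0.07; 1 1.3 -6.3 0 0.07; 1 1.3 -6.3 0 0.07")

```text
time: 2.35
tool_pos: [0.5312, 0.1566, 0.2051]
ee_rot: [3.141, 0.001, -0.351]
wrist_force: [0.3, 0.8, -0.1]
width: 0.0006
```

Run:
```python
from h import *
o,p,d=snap('wrist','w1'); print(o['time'],o['tool_pos'],o['ee_rot'],o['wrist_force'])
snap('side','d2'); 
a=p[:,:,::-1]; b=cv2.resize(cv2.imread('pics/d2.png')[190:310,180:340],(560,420),interpolation=cv2.INTER_CUBIC)
im=np.hstack([a,b]); cv2.imwrite('pics/m1.png',cv2.resize(im,(800,300)))
c=calibration('wrist'); T=np.array(c['tool_from_camera']); K=np.array([[c['fx'],0,c['cx']],[0,c['fy'],c['cy']],[0,0,1]])
# where TCP projects at paddle depth: point on tool axis at z=.075
C=np.linalg.inv(T)
for z in(0,.075):
    q=C@[0,0,z,1]; q=K@q[:3]; print(z,q[:2]/q[2])
```

```text
2.35 [0.5311712  0.15658925 0.20513818] [ 3.14070582e+00  6.88022681e-04 -3.50505252e-01] [ 0.25752828  0.84321068 -0.05883995]
0 [276.93220582 261.77272349]
0.075 [276.96110995 220.92892154]
```

View pics/m1.png

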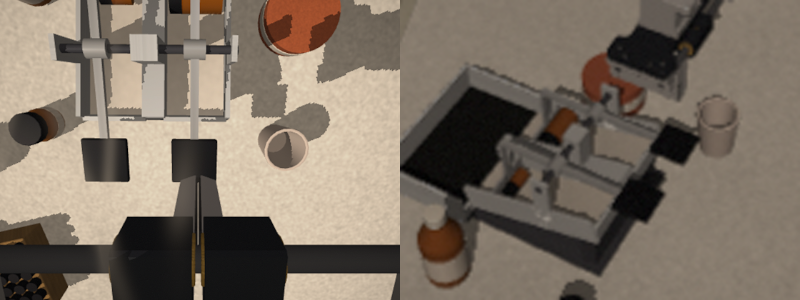

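Both views confirm the tool is over the right lane's paddle. In the wrist view that paddle's centre is at about (194,160) in the mosaic, 4 mm from the tool axis, and the wider amber vial lies further down the same lane. Pressing now.

>>> servo_tool(series="1 0 -0.3 1 0; 1 0 -0.3 2.5 0; 1 0 -0.3 4 0; 1 0 -0.3 5.5 0; 1 0 -0.3 6.5 0; 1 0 -0.3 7 0; 1 0 -0.3 7.5 0; 1 0 -0.3 8 0; 1 0 -0.3 8.5 0; 1 0 -0.3 9 0; 1 0 -0.3 9.5 0; 1 0 -0.3 10 0; 1 0 -0.3 10.4 0; 1 0 -0.3 10.8 0; 1 0 -0.3 11 0; 1 0 -0.3 11.2 0; 1 0 -0.3 11.2 0; 1 0 -0.3 11.2 0; 1 0 -0.3 11.2 0; 1 0 -0.3 11.2 0")

```text
time: 4.12
tool_pos: [0.5344, 0.1597, 0.0947]
ee_rot: [-3.139, -0.004, -0.351]
wrist_force: [0.8, -0.6, 4.8]
width: 0.0004
```

Run:
```python
from h import *
o,p,d=snap('wrist','w2'); print(o['time'],o['tool_pos'],o['wrist_force'])
snap('side','d3'); snap('scene','s3')
b=cv2.resize(cv2.imread('pics/d3.png')[200:310,165:312],(400,300),interpolation=cv2.INTER_CUBIC)
a=cv2.resize(cv2.imread('pics/s3.png')[165:285,260:420],(400,300),interpolation=cv2.INTER_CUBIC)
cv2.imwrite('pics/m2.png',np.hstack([a,b]))
```

```text
4.1167 [0.53439128 0.15966418 0.09468481] [ 0.79473136 -0.62495303  4.75619616]
```

View pics/m2.png

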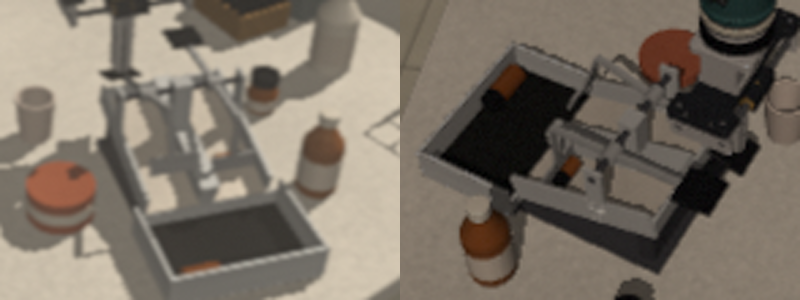

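The large vial is out and lying in the tray near its far wall (side crop (505,88), scene crop (200,267)). The small vial is still in its lane (crop (568,168)). I'll let the paddle up smoothly and retreat.

>>> servo_tool(series="1 0 0 -0.4 0; 1 0 0 -0.9 0; 1 0 0 -1.4 0; 1 0 0 -1.9 0; 1 0 0 -2.4 0; 1 0 0 -2.9 0; 1 0 0 -3.4 0; 1 0 0 -3.9 0; 1 0 0 -4.5 0; 1 0 0 -5.5 0; 1 0 0 -7 0; 1 0 0 -9 0; 1 0 0 -11 0; 1 0 0 -12.5 0; 1 0 0 -13 0; 1 0 0 -13 0; 1 0 0 -13 0; 1 0 0 -13 0; 1 0 0 -13 0; 1 0 0 -13 0")

```text
time: 5.93
tool_pos: [0.5322, 0.1592, 0.2221]
ee_rot: [3.14, 0.002, -0.351]
wrist_force: [0.4, -0.2, -1.2]
width: 0.0004
```

Run:
```python
from h import *
o,p,d=snap('wrist','w3'); print(o['time'],o['tool_pos'],o['wrist_force'])
_,_,ds=snap('side','d4'); _,_,dc=snap('scene','s4')
print('paddles side',[world('side',ds,*q).round(3) for q in((290,247),(276,269))])
print('paddles scene',[world('scene',dc,*q).round(3) for q in((308,184),(333,180))])
b=cv2.resize(cv2.imread('pics/d4.png')[200:310,165:312],(400,300),interpolation=cv2.INTER_CUBIC)
a=cv2.resize(cv2.imread('pics/s4.png')[165:285,260:420],(400,300),interpolation=cv2.INTER_CUBIC)
cv2.imwrite('pics/m3.png',np.hstack([a,b]))
```

```text
5.9333 [0.53219396 0.15918851 0.22207266] [ 0.38357435 -0.24323473 -1.18330473]
paddles side [array([0.527, 0.164, 0.13 ]), array([0.558, 0.245, 0.129])]
paddles scene [array([0.535, 0.158, 0.128]), array([0.566, 0.241, 0.129])]
```

View pics/m3.png

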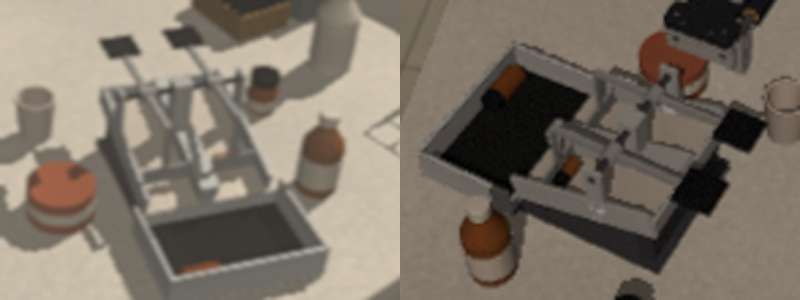

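Both paddles are back up at z ≈ 0.129. The large vial rests in the tray, the small vial is still behind its gate, and the arm is clear, so I'm handing in.

```bash
python3 -c "
from bench import robot
print(robot.close_job())"
```

```text
the job is handed in; nothing more can be done
None
```

The large vial is out of its lane and lying in the catch tray, and I've handed the job in; the robot's clock read about 6 s.

- **What I did:** The large vial was in the right lane. I pressed that lane's paddle with closed fingertips at about 5 N, down to about 35 mm below its rest height. I held it there until the pictures showed the vial in the tray, then let the paddle up slowly and lifted clear.
- **Last checks:** Both paddles measured about 129 mm high, which is their rest height. I took the right gate to be shut from that and did not measure the gate itself. The small vial was still in its lane, and the arm was touching nothing, with the TCP at z = 0.22 m. In the crops around the dispenser, the things standing nearby looked undisturbed.
- **Disagreements:** The scene and side cameras differed by about 5–8 mm on where the paddles are horizontally. The wrist view settled it before pressing. No check failed.

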